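# Close the product can with its bayonet stopper and hold it home

## Task

Pick up the bayonet stopper by its knurled collar, set its tapered plug upright into the neck of the steel product can, and turn the collar under light pressure until its hidden keyways drop over the neck pins. Then push it fully home against the spring gasket and finish while still holding it pushed down: do not let go. Leave the two amber bottles, the jar and the red chuck where they stand.

Things in the scene. Friction and masses are not known exactly. Their poses are not given: they have to be found in the camera images.
- collar_mid (a point): Middle of the knurled collar of the loose round aluminium bayonet stopper, on its axis, 49 mm above its foot; z up. It stands foot down on the bench; 57 mm high plus a 1.5 mm blue cap disc, 0.13 to 0.23 kg. The knurled collar, the part to grip, is 54 mm across and spans 41 to 57 mm above the foot; the smooth hollow skirt below it is 51 mm across, 44 mm inside.
- stopper_foot (a point): Centre of the stopper's foot (skirt's lower edge). A tapered plug hangs inside: 16 mm across at its tip 1 mm above the foot, 22 mm at its root. From 6 to 28 mm above the foot an inner ring of lands (36 mm inside diameter) is cut by four keyways 10 mm wide, 90 degrees apart, unseen from outside and unmarked; the axes given here do not tell where the pins are.
- neck_rim (a point): Centre of the upper rim of the can's neck, z up, 120 mm above the bench. The neck is a steel tube 32 mm outside (29 mm at its chamfered rim), 24 mm bore, 38 mm deep down to the flat shoulder. collar_mid lies 27 mm above this point while the lands rest on the pins, 16 mm when the keyways have dropped over them and the skirt meets the gasket, 11 mm fully home on the shoulder.
- pin_level (a point): On the neck's axis, 16 mm below the rim, level with the tops of four brass pins, 5 mm thick, 90 degrees apart, that stick out to 21 mm from the axis. Their direction differs each time and is not reported. The keyways fit over them within about 0.12 rad either way; at most a quarter turn in either direction finds them.
- can: Steel product can fixed to the bench; origin at the centre of its underside, z up. 100 mm across (foot 108 mm), conical top to a flat shoulder 64 mm across, 82 mm up. A short outlet stub with a blue tip points along its x axis, 26 mm up, reaching 71 mm from the axis.
- gasket (a joint): Travel in m of the black ring gasket on the can's shoulder, spring loaded: 0 as it stands (its top 33 mm below the rim), 0.005 pressed down to the shoulder. It pushes back with 4 N at the start and 9 N at the end of its travel, so that a stopper let go rises again.
- bottle_a_mid (a point): Middle of an amber glass bottle (33 x 79 mm), half-way up; bystander.
- bottle_b_mid (a point): Middle of another amber glass bottle (33 x 79 mm), half-way up; bystander.
- jar_mid (a point): Middle of a clear jar of red rings with a white lid (62 x 68 mm), 29 mm up; bystander.
- chuck_mid (a point): Middle of a red capping chuck (43 mm across, 31 mm high), half-way up; bystander.
Not all that is in view belongs to the job. Of the things that look like the can, the largest one is meant.

How it is judged (in metres and radians):
On the way, in this order (a step that is already met when the one before it is completed fails the run):
1. the stopper is lifted clear of the bench (height (world z) of collar_mid above 0.1 m), for 0.1 s.
2. the stopper's plug stands in the can's neck (z of collar_mid in the frame of neck_rim below 0.036 m and horizontal distance between collar_mid and neck_rim below 0.005 m), for 0.1 s.
3. the keyways are over the pins and the stopper is pushed home (value of joint gasket above 0.003 m and z of collar_mid in the frame of neck_rim below 0.0135 m and horizontal distance between collar_mid and neck_rim below 0.004 m and angle between collar_mid's own z axis and vertical below 0.08 rad), for 0.2 s.
At the end, for the whole second after the job is handed in: At rest, fingers still on the stopper (over 1.5 N), upright within 0.08 rad and within 4 mm of the neck axis, keyways over the pins, pushed down: gasket pressed in by over 3 mm and collar_mid less than 13.5 mm above the rim, all through the last second (all of step 3 and contact force between the fingers and stopper above 1.5 N and linear speed of stopper below 0.02 m/s); the arm keeps its last pose, push and grip.
It fails at once if a bystander (bottle, jar or chuck) is moved by more than 25 mm or tipped (distance of any of bottle_a_mid, bottle_b_mid, jar_mid, chuck_mid from where it was at the start of the episode above 0.025 m or angle between any of bottle_a_mid, bottle_b_mid, jar_mid, chuck_mid's own z axis and vertical above 0.5 rad).
It also fails if it takes over 58 s, if anything falls off the work surface, if the arm or the gripper's body presses on something with over 40 N, if the wrist force passes 120 N, or if a joint passes its speed limit or range.

## Robot

A 6-joint arm with a two-finger parallel gripper is mounted at the origin on a cart in front of the work surface, level with it; the furniture and walls round the work are solid. World frame = base frame: x ahead of the robot, y to its left, z up, the work surface at z = 0. Lengths are in mm, angles in rad, forces in N, time in s.
With the tool pointing down it reaches from about 300 to 775 mm from the base axis. Payload 14.6 kg.
Tool frame: the origin (TCP) lies at the very end of the fingers, on their centre line; the grasp point (between the pads) lies 19 mm behind it (manip.grip_point_offset is the distance from the TCP to the grasp point, in mm); z points along the fingers, y is the line along which they close (so a half turn about z gives the same grasp; the last joint's range is limited). The gripper opens to 94 mm and grips with 3 to 60 N. Pads are 16 mm wide; open, the fingers measure 119 mm over their backs; the gripper's body (75 mm by 177 mm) begins 78 mm behind the grasp point.
Start: joints at [-0.067, 0.3, 1.521, -0, 1.321, -0.067], TCP at [549.99, -0.002, 205.446] pointing down, gripper open.
Joint ranges: [-3.03, 3.03], [-0.79, 2.21], [0.23, 2.52], [-1.04, 4.18], [0, 3.07], [-2.55, 2.55]. Speed limits (rad/s): [2.22, 2.22, 2.57, 3.14, 3.14, 3.14].

## Interface

Orientations are given as [roll, pitch, yaw] about the fixed x, y, z axes, in that order (R = Rz(yaw) Ry(pitch) Rx(roll)).
In Python, from cell import telemetry, eyes, manip gives the robot as it stands.
- The arm moves only by the tool play_rows, never from a script. Its arguments are lists of equal length, an entry for each row: "translation": the shift along the world's x, y, z in m, a list of three; "yaw": the turn about the world's z in rad. A call has 1 to 12 rows; each row is the pose to reach, as a shift and turn from the pose commanded when the call began; what a row does not reach only later rows make up. A row lasts 1/8 s, in which the tool goes at most 62.5 mm and 10.7 degrees, less where a joint would pass 70% of its speed; a pose out of reach is approached as far as the arm can. A call with a gripper value outside its range is refused whole. "hand" is the opening, from 0 (shut) to 1 (fully open), set as the call begins (left out, the last holds). The fingers move at their own pace and stop on an object; "force" is the grip in N (left out, the last holds). Time passes only in rows, so rows that repeat a pose let the fingers close. It gives the time, the measured TCP pose, the force, the opening and the grip force at its end, in the units of the state.
- telemetry.read_state(): the state, without advancing time (a new reading comes with each control period).
- eyes.camera(name): name is "scene" or "side" or "wrist"; returns a dict with "pixels" (420x560x3 uint8, red, green, blue), "fx", "fy", "cx", "cy" (pixels), "cam_to_world" (4x4, takes a point from camera to world coordinates); the wrist camera has in their place "T_tool_cam" (4x4, takes a point from camera to tool coordinates, whose origin is the TCP and whose axes are the flange's). Camera axes: x right, y up, looking along -z (the intrinsics and any distortion apply to the point x, -y, -z); pixel columns grow to the right and rows downward; lengths in mm; the calibration is good to about 2 mm. The wrist camera is an equidistant fisheye: a pixel r from the principal point sees the ray r / f radians off the axis. A picture is of the moment at which its call begins: read the wrist's pose just before it. There is no depth.
- manip.sign_off(): hands the job in; it is judged then, once.
The state is a dict: "clock": time; "joints": joint angles; "qd": joint speeds; "effort": joint torques, N m; "eef_pos": TCP position; "eef_rot": TCP orientation; "wrist_force": force on the tool from outside, world axes, zero at the start; "moment": the same for the moment, N m; "finger_gap": finger opening in mm; "finger_force": force on a finger pad.
Only numpy, scipy, OpenCV 4.12 (cv2) and the standard library are available. Lean on these libraries where they do the work, as an engineer would, in place of code of your own. Each camera call takes 0.05 s, during which the arm holds its last target. There are 200 camera calls.

## Working session

There is one attempt and no reset: what is moved stays moved. The work goes in short steps, Python scripts to look and compute and a tool call to move; the robot and the scene stay as the last step left them, time stands still between calls to the robot, and variables do not carry over. Pictures are saved under pics/ and viewed, at most 10 in all, crops included, and the job is handed in when it is done.

Besides the shell and the picture viewer there is one more tool, called after "Emit:" by a JSON object that holds its "api" and its "payload", one argument or row to a line. play_rows: Moves the arm, as the interface text tells. Its arguments: {"type":"object","properties":{"translation":{"type":"array","items":{"type":"array","items":{"type":"number"}}},"yaw":{"type":"array","items":{"type":"number"}},"hand":{"type":"number"},"force":{"type":"number"}},"required":["translation","yaw"]}

```bash
mkdir -p pics; cat > h.py <<'E'
import numpy as np, cv2
from cell import telemetry, eyes, manip
def ray(c,u,v):
    d=np.array([(u-c["cx"])/c["fx"],-(v-c["cy"])/c["fy"],-1.]);T=np.array(c["cam_to_world"]);return T[:3,3],T[:3,:3]@d
def atz(c,u,v,z):
    o,d=ray(c,u,v);return o+d*(z-o[2])/d[2]
def proj(c,p):
    T=np.array(c["cam_to_world"]);q=T[:3,:3].T@(np.array(p)-T[:3,3]);return c["cx"]+c["fx"]*q[0]/-q[2],c["cy"]-c["fy"]*q[1]/-q[2]
E
python3 - <<'E'
from h import *
import pickle
print(telemetry.read_state())
d={}
for n in ["scene","side","wrist"]:
    c=eyes.camera(n);d[n]=c
    print(n,{k:(np.round(v,3).tolist() if k!="pixels" else 0) for k,v in c.items()})
pickle.dump(d,open("c.pkl","wb"))
for n in ["scene","side"]:
    cv2.imwrite(f"pics/{n}.png",cv2.resize(d[n]["pixels"][:,:,::-1],(800,600),interpolation=cv2.INTER_CUBIC))
E
```

```text
{'clock': 0.0, 'joints': array([-6.65893229e-02,  3.00498304e-01,  1.52160286e+00,  8.21409171e-06,
        1.32068964e+00, -6.66225450e-02]), 'qd': array([-0.00027595, -0.00025825,  0.00047609,  0.00179599,  0.00045799,
       -0.00015142]), 'effort': array([-1.53750298e-03, -5.31805658e+01, -3.52735734e+01,  7.07558286e-02,
        2.43994006e-02, -4.79655944e-05]), 'eef_pos': array([5.49730163e+02, 2.30924864e-02, 2.04862194e+02]), 'eef_rot': array([-3.14039769e+00, -8.77035725e-05,  1.57082746e+00]), 'wrist_force': array([ 0.30221536,  0.14295408, -0.6121445 ]), 'moment': array([ 0.03067451,  0.01254386, -0.00650861]), 'finger_force': 0.0, 'finger_gap': 93.88419057653077}
scene {'pixels': 0, 'fx': 465.483, 'fy': 465.483, 'cx': 280.466, 'cy': 209.238, 'cam_to_world': [[0.703, 0.336, -0.627, -56.888], [-0.711, 0.351, -0.609, -629.414], [0.015, 0.874, 0.485, 559.615], [0.0, 0.0, 0.0, 1.0]]}
side {'pixels': 0, 'fx': 379.882, 'fy': 379.882, 'cx': 276.672, 'cy': 209.183, 'cam_to_world': [[-0.936, 0.228, -0.269, 289.916], [-0.352, -0.595, 0.723, 577.243], [0.005, 0.771, 0.637, 649.323], [0.0, 0.0, 0.0, 1.0]]}
wrist {'pixels': 0, 'fx': 325.192, 'fy': 325.192, 'cx': 279.232, 'cy': 207.356, 'T_tool_cam': [[-0.0, 0.959, 0.285, 82.75], [1.0, 0.0, 0.001, -0.414], [0.001, 0.285, -0.959, -178.48], [0.0, 0.0, 0.0, 1.0]]}
```

View pics/scene.png

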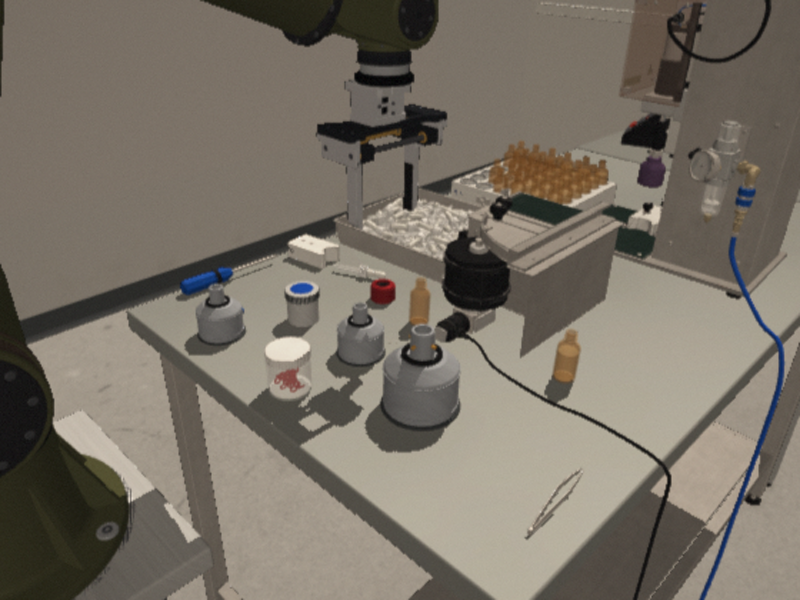

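View pics/side.png

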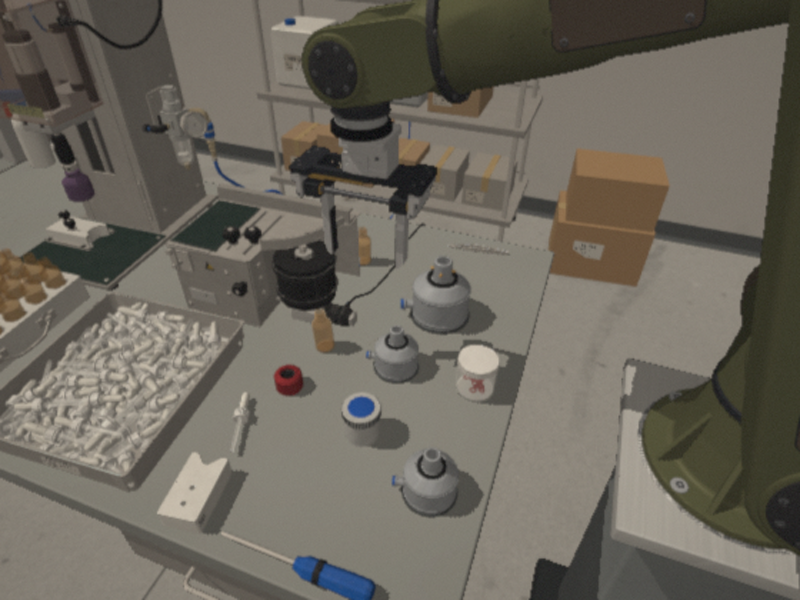

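Candidates for the can, in the scene view (800 px scale):
- (422,375), the largest
- (360,338)
- (220,318)

Candidates for the stopper:
- (302,302), which has the blue cap and a knurled collar
- the jar at (288,368), which has a white lid
- the chuck at (383,290), which is red

I choose the large can and the blue-capped stopper, and will check both in one close crop sheet.

```bash
python3 - <<'E'
from h import *
import pickle
d=pickle.load(open("c.pkl","rb"))
def crop(n,u,v,w=50,h=37):
    p=d[n]["pixels"][v-h:v+h,u-w:u+w,::-1];return cv2.resize(p,(400,296),interpolation=cv2.INTER_CUBIC)
a=np.vstack([np.hstack([crop("scene",212,210),crop("scene",296,255)]),np.hstack([crop("side",253,290),crop("side",310,200)])])
cv2.imwrite("pics/crop.png",a)
E
```

```text
(no output)
```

View pics/crop.png

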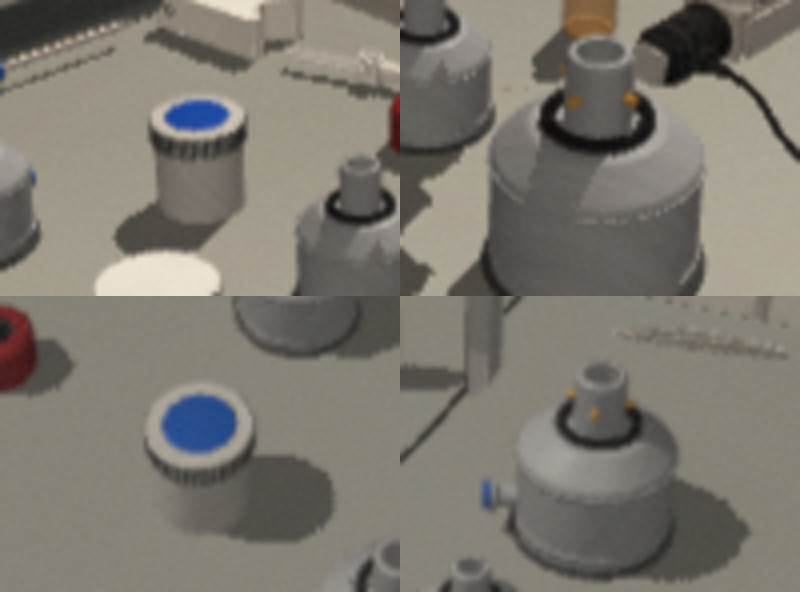

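The crop sheet shows the blue-capped knurled stopper in the left panels, with its disc at (197,116) and (201,424). The right panels show the large can with the brass pins and black gasket, its rim at (601,51) and (603,374). Both choices are confirmed.

```bash
python3 - <<'E'
from h import *
import pickle
d=pickle.load(open("c.pkl","rb"))
S,D=d["scene"],d["side"]
def tri(a,b):
    A=[];B=[]
    for c,p in((S,a),(D,b)):
        o,r=ray(c,*p);r/=np.linalg.norm(r);M=np.eye(3)-np.outer(r,r);A.append(M);B.append(M@o)
    return np.linalg.solve(sum(A),sum(B))
for n,a,b,z in[("disc",(210.9,201.6),(252.9,284.7),58.5),("rim",(295.9,230.4),(310.4,182.1),120)]:
    print(n,atz(S,*a,z),atz(D,*b,z),tri(a,b))
f=.7
for n,a,b,z in[("jar",(288,348),(478,358),68),("chuck",(383,283),(288,374),31),("botA",(420,284),(320,315),79),("botB",(571,335),(362,235),79),("can2",(360,308),(396,330),90),("can3",(216,290),(432,454),90)]:
    print(n,atz(S,a[0]*f,a[1]*f,z),atz(D,b[0]*f,b[1]*f,z))
# pins: scene pixels, pin tip mid z 101.5
for c,ps in((S,[(573,101),(629,99)]),(D,[(570,393),(594,413),(630,405)])):
    for p in ps:
        u=(246 if c is S else 260)+(p[0]-400)/4-.4;v=(218 if c is S else 163)+(p[1]-(0 if c is S else 296))/4-.4
        q=atz(c,u,v,101.5);print("pin",q)
E
```

```text
disc [501.91067172 134.77341813  58.5       ] [500.78519774 141.9551702   58.5       ] [503.3355363  138.75847193  55.42748255]
rim [ 475.60525042 -151.61990844  120.        ] [ 473.80833463 -147.65577298  120.        ] [ 475.38693172 -150.71543308  118.72248082]
jar [373.25365899  -2.73986399  68.        ] [371.67947679   2.91385729  68.        ]
chuck [644.47230832  94.99263104  31.        ] [640.53905269 103.40588352  31.        ]
botA [620.05958243 -12.86356232  79.        ] [628.24578524  10.76526268  79.        ]
botB [ 660.40670224 -258.23936127   79.        ] [ 658.31493171 -227.39803473   79.        ]
can2 [489.57788626 -18.26618369  90.        ] [498.87099448  11.49517022  90.        ]
can3 [372.10888301 168.44498661  90.        ] [381.4891575  201.01390177  90.        ]
pin [ 457.69374008 -151.81126389  101.5       ]
pin [ 477.03726051 -168.19417092  101.5       ]
pin [ 493.40460237 -146.59944053  101.5       ]
pin [ 473.79597134 -132.41414557  101.5       ]
pin [ 455.8400129  -147.90612994  101.5       ]
```

The stopper is at about (502, 138.5) and the rim at about (475, -150). Both height cross-checks agree with the given sizes. I'll move above the stopper, then refine with the wrist camera.

Emit:
{"api": "play_rows", "payload": {
  "translation": [
    [-0.01,0.03,-0.01],
    [-0.022,0.065,-0.025],
    [-0.035,0.1,-0.04],
    [-0.048,0.138,-0.055],
    [-0.048,0.138,-0.055],
    [-0.048,0.138,-0.055]
  ],
  "yaw": [0,0,0,0,0,0],
  "hand": 1
}}

```text
clock: 0.9
eef_pos: [502.3, 137.6, 150.7]
eef_rot: [3.141, 0.0, 1.571]
wrist_force: [-0.4, -0.7, -0.2]
finger_gap: 94.2
finger_force: 0.0
```

```bash
cat >> h.py <<'E'
from scipy.spatial.transform import Rotation as Ro
def wr():
    s=telemetry.read_state();c=eyes.camera("wrist")
    T=np.eye(4);T[:3,:3]=Ro.from_euler("xyz",s["eef_rot"]).as_matrix();T[:3,3]=s["eef_pos"]
    c["W"]=T@np.array(c["T_tool_cam"]);return s,c
def watz(c,u,v,z):
    x,y=(u-c["cx"])/c["fx"],(v-c["cy"])/c["fy"];r=np.hypot(x,y);k=np.sin(r)/r if r>1e-9 else 1
    d=c["W"][:3,:3]@np.array([x*k,-y*k,-np.cos(r)]);o=c["W"][:3,3];return o+d*(z-o[2])/d[2]
def wproj(c,p):
    q=np.linalg.inv(c["W"])@np.append(p,1);q=q[:3]*[1,-1,-1];r=np.arctan2(np.hypot(q[0],q[1]),q[2]);n=np.hypot(q[0],q[1])
    return c["cx"]+c["fx"]*r*q[0]/n,c["cy"]+c["fy"]*r*q[1]/n
E
python3 - <<'E'
from h import *
s,c=wr();print(s["eef_pos"],s["eef_rot"],s["clock"])
p=c["pixels"].astype(int);m=((p[...,2]>p[...,0]+50)&(p[...,2]>90)).astype(np.uint8)
n,l,st,ce=cv2.connectedComponentsWithStats(m)
for i in range(1,n):
    if st[i,4]>100: print(st[i],ce[i],watz(c,*ce[i],58.5))
print(wproj(c,[502,138.5,58.5]))
cv2.imwrite("pics/w1.png",np.ascontiguousarray(c["pixels"][:,:,::-1]))
E
```

```text
[502.30603536 137.58958743 150.71150047] [3.14130945e+00 7.02451278e-05 1.57092082e+00] 0.9
[188   0  46   7 110] [213.50909091   2.83636364] [446.73138542 318.54189329  58.5       ]
[ 259  187   42   41 1318] [279.55766313 207.03945372] [502.03836127 140.16168613  58.5       ]
(np.float64(279.5131134533699), np.float64(208.87159266884194))
```

View pics/w1.png

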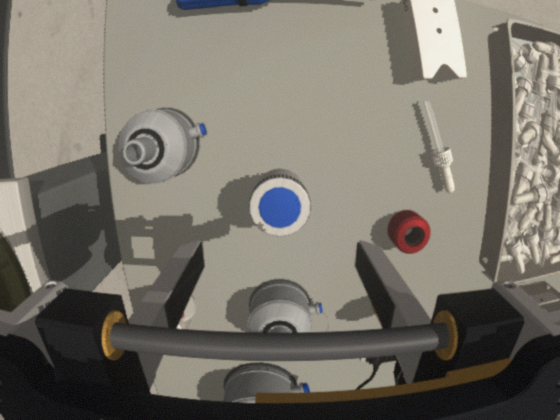

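The wrist view shows the stopper cap at (280,207), which gives (502, 139.7), clear between the fingers. I'll descend and grip.

Emit:
{"api": "play_rows", "payload": {
  "translation": [
    [0,0.002,-0.02],
    [0,0.002,-0.05],
    [0,0.002,-0.08],
    [0,0.002,-0.105],
    [0,0.002,-0.12],
    [0,0.002,-0.12],
    [0,0.002,-0.12]
  ],
  "yaw": [0,0,0,0,0,0,0],
  "hand": 1
}}

```text
clock: 1.82
eef_pos: [502.7, 139.9, 31.4]
eef_rot: [3.14, -0.0, 1.571]
wrist_force: [1.0, -0.7, 0.5]
finger_gap: 93.7
finger_force: 0.0
```

Emit:
{"api": "play_rows", "payload": {
  "translation": [
    [0,0,0],
    [0,0,0],
    [0,0,0],
    [0,0,0],
    [0,0,0],
    [0,0,0],
    [0,0,0],
    [0,0,0]
  ],
  "yaw": [0,0,0,0,0,0,0,0],
  "hand": 0,
  "force": 40
}}

```text
clock: 2.82
eef_pos: [502.0, 140.0, 30.5]
eef_rot: [3.141, -0.0, 1.571]
wrist_force: [0.4, -0.2, 0.9]
finger_gap: 53.0
finger_force: 40.0
```

Emit:
{"api": "play_rows", "payload": {
  "translation": [
    [0,0,0.02],
    [0,0,0.05],
    [0,0,0.09],
    [0,0,0.13],
    [0,0,0.16],
    [0,-0.02,0.17],
    [-0.005,-0.06,0.17],
    [-0.01,-0.1,0.17],
    [-0.01,-0.14,0.17],
    [-0.015,-0.18,0.17],
    [-0.015,-0.2,0.17],
    [-0.015,-0.2,0.17]
  ],
  "yaw": [0,0,0,0,0,0,0,0,0,0,0,0]
}}

```text
clock: 4.32
eef_pos: [486.7, -60.9, 200.1]
eef_rot: [-3.141, -0.0, 1.569]
wrist_force: [0.6, -0.8, -2.5]
finger_gap: 52.5
finger_force: 40.0
```

Emit:
{"api": "play_rows", "payload": {
  "translation": [
    [0,-0.03,0],
    [-0.005,-0.07,0],
    [-0.005,-0.11,0],
    [-0.01,-0.145,0],
    [-0.012,-0.17,0],
    [-0.012,-0.17,0],
    [-0.012,-0.17,0],
    [-0.012,-0.17,0]
  ],
  "yaw": [0,0,0,0,0,0,0,0]
}}

```text
clock: 5.32
eef_pos: [475.3, -228.9, 200.5]
eef_rot: [3.142, -0.0, 1.572]
wrist_force: [-0.3, 0.6, -1.8]
finger_gap: 52.8
finger_force: 40.0
```

```bash
python3 - <<'E'
from h import *
import pickle
s,c=wr();print(s["eef_pos"],s["eef_rot"],s["clock"],s["finger_gap"])
pickle.dump(c,open("w2.pkl","wb"))
u,v=map(int,wproj(c,[475,-150,120]));print(u,v,c["W"][:3,3])
u0,v0=u-50,max(v-37,0);print("crop",u0,v0)
a=cv2.resize(c["pixels"][v0:v0+75,u0:u0+100,::-1],(800,600),interpolation=cv2.INTER_CUBIC)
cv2.imwrite("pics/w2.png",a)
E
```

```text
[ 475.25576749 -228.93323801  200.4897693 ] [ 3.14156329e+00 -1.07997120e-04  1.57210442e+00] 5.325 52.817124258823206
279 118 [ 474.72634226 -146.2031289   378.97959992]
crop 229 81
```

View pics/w2.png

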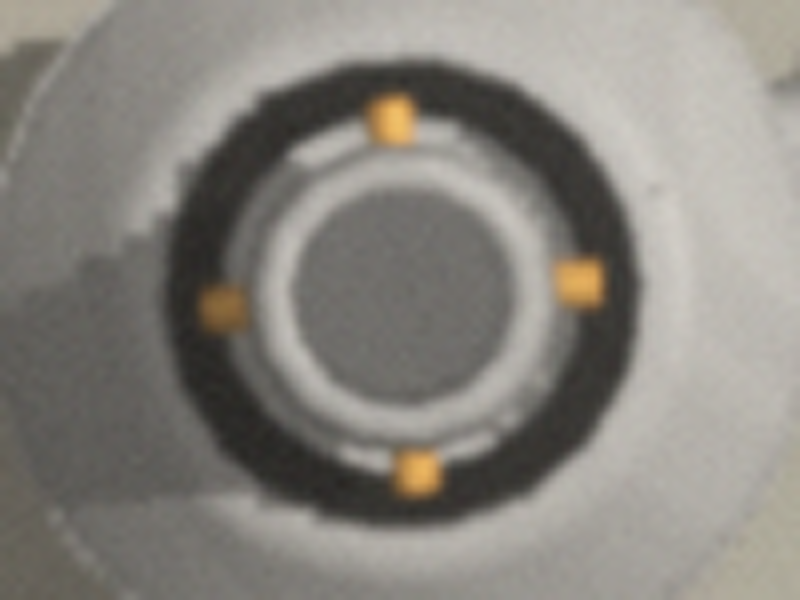

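The crop shows the neck bore centred at (405,294). The pins are at (392,120), (580,283), (418,473) and (223,308), so the pin cross is turned about 4° from the image axes.

```bash
python3 - <<'E'
from h import *
import pickle
c=pickle.load(open("w2.pkl","rb"))
f=lambda p,z:watz(c,229+p[0]/8-.44,81+p[1]/8-.44,z)
r=f((405,294),120);print(r)
ps=[f(p,101.5) for p in[(392,120),(580,283),(418,473),(223,308)]]
m=np.mean(ps,0);print(m)
for p in ps: print(np.degrees(np.arctan2(*(p-m)[1::-1]))%90,np.linalg.norm(p-m))
c["W"]
E
```

```text
[ 474.56076599 -149.28642547  120.        ]
[ 474.36367934 -149.66885223  101.5       ]
3.6553529605052546 18.774043966401823
4.517217491330552 18.688803904836103
4.782170803263284 19.04275338743288
3.7037071737841814 19.061179969683288
```

Emit:
{"api": "play_rows", "payload": {
  "translation": [
    [-0.001,0.025,0],
    [-0.001,0.055,0],
    [-0.001,0.0793,0],
    [-0.001,0.0793,0],
    [-0.001,0.0793,-0.01],
    [-0.001,0.0793,-0.03],
    [-0.001,0.0793,-0.045],
    [-0.001,0.0793,-0.055],
    [-0.001,0.0793,-0.063],
    [-0.001,0.0793,-0.065],
    [-0.001,0.0793,-0.065]
  ],
  "yaw": [0,0,0,0,0,0,0,0,0,0,0]
}}

```text
clock: 6.75
eef_pos: [474.1, -150.7, 135.6]
eef_rot: [3.141, -0.0, 1.571]
wrist_force: [0.2, 0.9, -2.5]
finger_gap: 52.8
finger_force: 40.0
```

Emit:
{"api": "play_rows", "payload": {
  "translation": [
    [0,0,-0.002],
    [0,0,-0.004],
    [0,0,-0.006],
    [0,0,-0.007],
    [0,0,-0.007]
  ],
  "yaw": [0,0,0,0,0]
}}

```text
clock: 7.38
eef_pos: [474.0, -150.6, 128.5]
eef_rot: [3.142, -0.0, 1.571]
wrist_force: [0.9, 1.2, -1.6]
finger_gap: 52.9
finger_force: 40.0
```

```bash
python3 - <<'E'
from h import *
c=eyes.camera("side");d=eyes.camera("scene")
s=telemetry.read_state();print(s["eef_pos"],s["wrist_force"],s["moment"])
o=[]
for k in(d,c):
    u,v=map(int,proj(k,[474.5,-149.5,120]));o.append(cv2.resize(k["pixels"][v-37:v+37,u-37:u+37,::-1],(400,400),interpolation=cv2.INTER_CUBIC))
cv2.imwrite("pics/s2.png",np.hstack(o))
E
```

```text
[ 474.01223107 -150.63666391  128.43566641] [ 0.28029379  1.96562256 -0.84190112] [ 0.37018177 -0.14839092  0.02673614]
```

View pics/s2.png

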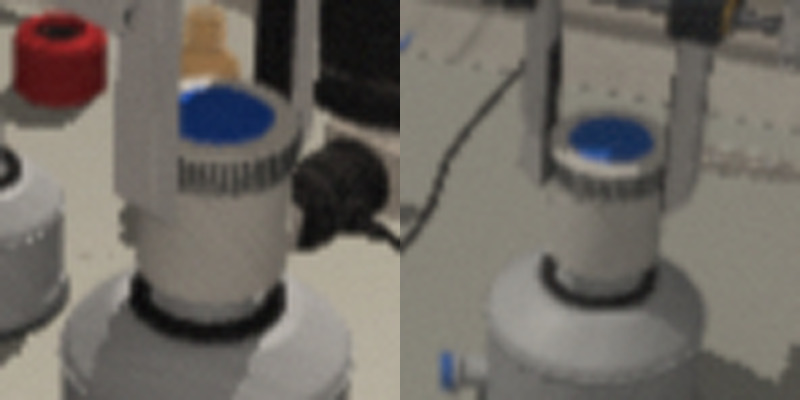

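The plug stands in the neck and the skirt is concentric over it. I'll press lightly and feel for the pins.

Emit:
{"api": "play_rows", "payload": {
  "translation": [
    [0,0.001,0],
    [0,0.001,-0.0007],
    [0,0.001,-0.0015],
    [0,0.001,-0.002],
    [0,0.001,-0.002]
  ],
  "yaw": [0,0,0,0,0]
}}

```text
clock: 8.1
eef_pos: [474.2, -150.1, 127.9]
eef_rot: [3.141, 0.001, 1.571]
wrist_force: [-6.6, 1.2, 15.1]
finger_gap: 53.1
finger_force: 40.0
```

Emit:
{"api": "play_rows", "payload": {
  "translation": [
    [0,0,0],
    [0,0,0],
    [0,0,0],
    [0,0,0],
    [0,0,0],
    [0,0,0],
    [0,0,0],
    [0,0,0]
  ],
  "yaw": [0.04,0.08,0.12,0.16,0.2,0.24,0.28,0.28]
}}

```text
clock: 9.1
eef_pos: [474.3, -149.7, 126.8]
eef_rot: [3.141, 0.0, 1.851]
wrist_force: [0.3, 2.1, 3.3]
finger_gap: 53.2
finger_force: 40.0
```

Emit:
{"api": "play_rows", "payload": {
  "translation": [
    [0,0,-0.0007],
    [0,0,-0.0014],
    [0,0,-0.002],
    [0,0,-0.002]
  ],
  "yaw": [0,0,0,0]
}}

```text
clock: 9.6
eef_pos: [474.8, -149.8, 125.5]
eef_rot: [3.139, 0.001, 1.85]
wrist_force: [0.9, 2.4, 11.5]
finger_gap: 52.9
finger_force: 40.0
```

Emit:
{"api": "play_rows", "payload": {
  "translation": [
    [0,0,0],
    [0,0,0],
    [0,0,0],
    [0,0,0]
  ],
  "yaw": [0.03,0.06,0.06,0.06]
}}

```text
clock: 10.1
eef_pos: [474.0, -149.6, 124.3]
eef_rot: [3.142, -0.0, 1.91]
wrist_force: [2.9, 2.8, -0.4]
finger_gap: 52.8
finger_force: 40.0
```

```bash
python3 - <<'E'
from h import *
s=telemetry.read_state();print(s["eef_pos"],s["wrist_force"],s["moment"],s["clock"])
c=eyes.camera("side");d=eyes.camera("scene")
o=[]
for k in(d,c):
    u,v=map(int,proj(k,[474.5,-149.5,120]));o.append(cv2.resize(k["pixels"][v-37:v+37,u-37:u+37,::-1],(400,400),interpolation=cv2.INTER_CUBIC))
cv2.imwrite("pics/s3.png",np.hstack(o))
E
```

```text
[ 474.01513931 -149.60023339  124.26995351] [ 2.92778528  2.82166261 -0.35897988] [ 0.55039494 -0.81725797  0.16484507] 10.1
```

View pics/s3.png

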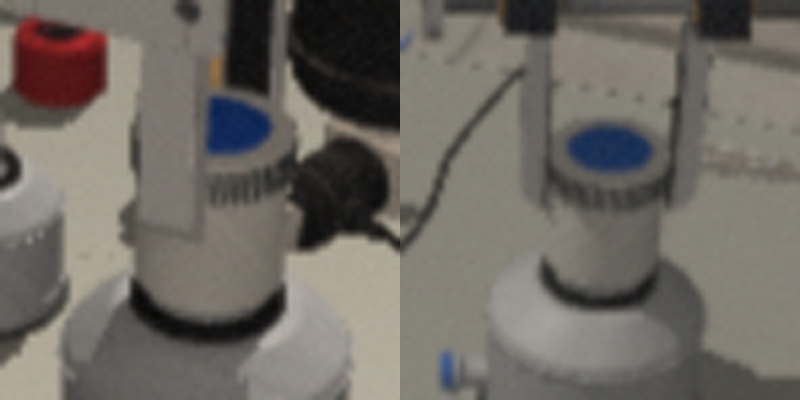

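The pair of crops shows the stopper has dropped a few mm with the fingers, its collar still centred in the pads, and the force is gone. The keyways are engaging, so I'll push on.

Emit:
{"api": "play_rows", "payload": {
  "translation": [
    [0,0,-0.001],
    [0,0,-0.002],
    [0,0,-0.003],
    [0,0,-0.004],
    [0,0,-0.005],
    [0,0,-0.006],
    [0,0,-0.006]
  ],
  "yaw": [0,0,0,0,0,0,0]
}}

```text
clock: 11.08
eef_pos: [474.0, -149.7, 118.2]
eef_rot: [-3.141, -0.0, 1.911]
wrist_force: [3.5, 2.4, -1.5]
finger_gap: 53.0
finger_force: 40.0
```

Moving freely at 118.2, which matches keyway passage. Now I'll push home; the target TCP is about 112.

Emit:
{"api": "play_rows", "payload": {
  "translation": [
    [0,0,-0.001],
    [0,0,-0.002],
    [0,0,-0.003],
    [0,0,-0.004],
    [0,0,-0.005],
    [0,0,-0.006],
    [0,0,-0.0065],
    [0,0,-0.0065],
    [0,0,-0.0065]
  ],
  "yaw": [0,0,0,0,0,0,0,0,0]
}}

```text
clock: 12.2
eef_pos: [474.2, -149.6, 112.6]
eef_rot: [3.141, 0.0, 1.911]
wrist_force: [0.5, 4.9, 9.3]
finger_gap: 52.9
finger_force: 40.0
```

Emit:
{"api": "play_rows", "payload": {
  "translation": [
    [0,0,-0.0008],
    [0,0,-0.0015],
    [0,0,-0.0015],
    [0,0,-0.0015],
    [0,0,-0.0015],
    [0,0,-0.0015]
  ],
  "yaw": [0,0,0,0,0,0]
}}

```text
clock: 12.95
eef_pos: [474.2, -149.6, 112.3]
eef_rot: [3.141, 0.001, 1.911]
wrist_force: [-6.1, 9.2, 25.5]
finger_gap: 53.0
finger_force: 40.0
```

```bash
python3 - <<'E'
from h import *
s=telemetry.read_state();print(s["eef_pos"],s["wrist_force"],s["moment"],s["clock"],np.abs(s["qd"]).max())
c=eyes.camera("side");d=eyes.camera("scene")
o=[]
for k in(d,c):
    u,v=map(int,proj(k,[474.5,-149.5,120]));o.append(cv2.resize(k["pixels"][v-37:v+37,u-37:u+37,::-1],(400,400),interpolation=cv2.INTER_CUBIC))
cv2.imwrite("pics/s4.png",np.hstack(o))
E
```

```text
[ 474.24190699 -149.61220658  112.32787955] [-6.09169688  9.19000215 25.54151047] [1.50997733 1.34300798 0.06591358] 12.95 0.001915092129720358
```

View pics/s4.png

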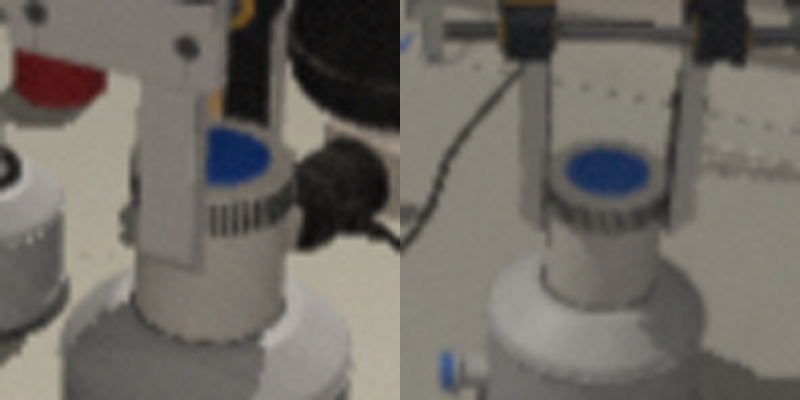

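The crops show the skirt down on the shoulder with the gasket pressed out of sight. The force rose to 25 N at a hard stop (TCP z 112.3, 112 expected), and the arm is at rest holding the stopper. I'll hand it in.

```bash
python3 -c "
from cell import manip
print(manip.sign_off())"
```

```text
the job is handed in; nothing more can be done
None
```

I handed the job in with the stopper's keyways over the neck pins, pushed home against the gasket and still gripped at 40 N. The tool stopped hard at 112.3 mm (112 expected when fully home), and the sign-off gave no verdict.

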